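# Open the gas valve to its mark, then hold the purge selector at the third click

### The job

Crank the small blue handwheel of the gas valve counter-clockwise (seen from above) (it takes several grasps) until its yellow spoke lines up with the red mark on the dial, and let go of it. Then grip the red bar knob of the purge selector and turn it clockwise from its rest, counting the clicks, to the third click and not past it; it springs back if released, so finish while still gripping it there. Leave everything else on the bench where it stands.

Things in the scene. Friction and masses are not known exactly. Their poses are not given: they have to be found in the camera images.
- valve: the gas valve, fixed to the bench: aluminium block 90 x 90 mm on a 100 x 100 mm rubber foot, with a white round dial (96 mm across, top 56 mm above the bench) and a blue handwheel above it. Origin at the centre of its underside on the wheel's axis, z up; its yaw differs from run to run
- wheel (a joint): angle of the handwheel in rad, growing counter-clockwise seen from above, range 0 (closed stop) to 5.5; starts between 0.05 and 0.5, turns stiffly (about 0.06 N m) and stays where it is left. At 0 the yellow spoke points along the valve's -x axis
- wheel_grip (a point): centre of the handwheel, on its vertical axis 100 mm above the bench. The wheel is 60 mm across outside, an open round rim 11 mm thick with three spokes and a steel hub (18 mm across, top at 108 mm); it may be gripped across its whole diameter from above, in any direction. Nothing lies under the rim down to the red mark (top 60 mm above the bench). Turns with the wheel
- wheel_pointer (a point): outer end of the yellow spoke, at the rim, 30 mm from the wheel's axis, 100 mm above the bench; the wheel's own -x direction from wheel_grip
- mark_line (a point): the point where wheel_pointer must come: 30 mm from the wheel's axis, 100 mm above the bench, straight above and inward of the red mark. The mark itself is a red tab on the white dial, 26 mm long and 7 mm wide, 32 to 58 mm from the axis, overhanging the dial; it stays put while the wheel turns; each run it lies 1.7 to 3.45 rad counter-clockwise of the yellow spoke's start
- selector: the purge selector, fixed to the bench: dark steel block 100 x 100 mm, top 48 mm above the bench, on a 110 x 110 mm rubber foot, carrying the knob. Origin at the centre of its underside on the knob's axis, z up. Six dots 40 mm from the axis show the stops: a big white one at rest on its -x side, then clockwise a dot every 22.5 degrees, the third click's dot big and green
- sel (a joint): angle of the knob in rad, growing clockwise seen from above, from 0 (rest stop, where it always starts) to 1.963. A click every 0.3927 rad: 0.393 is the first, 0.785 the second, 1.178 the third, 1.571 the fourth. A spring always drives it back to 0 (0.075 N m at rest, 0.11 at the third click) and each click adds up to about 0.06 N m while it is climbed
- sel_grip (a point): grip point of the red knob, on its vertical axis 86 mm above the bench. The knob is an upright bar 50 mm long, 16 mm thick, from 61 to 93 mm above the bench, on a black disc 54 mm across (top 62 mm); pinch the 16 mm with 30 N or more. Turns with the knob: its x axis is along the bar
- sel_pointer (a point): the end of the bar with the white stripe, 25 mm from the knob's axis, 86 mm above the bench; points along the selector's -x axis at rest
- spanner: a loose steel spanner 160 mm long lying on the bench; origin at the centre of its underside
- nut: a loose brass ring nut, 32 mm across, 16 mm high; origin at the centre of its underside
- wash: a white plastic bottle with a red cap, 64 mm across, 130 mm high; origin at the centre of its underside
- yellow: a yellow plastic bottle with a white cap, 60 mm across, 130 mm high; origin at the centre of its underside
- beaker: a clear glass beaker, 70 mm across, 90 mm high; origin at the centre of its underside
- jar: a white jar with a blue cap, 52 mm across, 75 mm high; origin at the centre of its underside
- tipbox: a blue plastic box of pipette tips, 120 x 85 x 50 mm high; origin at the centre of its underside

How it is judged:
By the outcome, as a careful person would: the job done as asked, in the order asked, and still so for the second after the job is handed in, while the arm keeps its last pose, push and grip.
It also fails if it takes over 72 s, if anything falls off the work surface, if the arm or the gripper's body presses on something with over 40 N, if the wrist force passes 120 N, or if a joint passes its speed limit or range.

### The arm

A 7-joint arm with a two-finger parallel gripper is mounted at the origin on the work surface. World frame = base frame: x ahead of the robot, y to its left, z up, the work surface at z = 0. Lengths are in m, angles in rad, forces in N, time in s.
With the tool pointing down it reaches from about 0.4 to 0.85 m from the base axis. Payload 10.4 kg.
Tool frame: the origin (TCP) lies on the centre line of the jaws, within the pads' length; the fingertips stand 11 mm ahead of it and the grasp point (between the pads) lies 8 mm behind it (tip_reach is the distance from the TCP to the fingertips, in m); z points along the fingers, y is the line along which they close (so a half turn about z gives the same grasp; the last joint's range is limited). The gripper opens to 85 mm and grips with 20 to 120 N. Pads are 22 mm wide; open, the fingers measure 114 mm over their backs; the gripper's body (76 mm by 85 mm) begins 54 mm behind the grasp point. The pads swing forward as they close: fully open they stand 13 mm farther back than shut.
Start: joints at [-1.266, 0.332, -0.065, 1.46, 0.022, 1.35, -0.088], TCP at [0.201, 0.592, 0.242] pointing down, gripper open.
Joint ranges: [-2.6, 2.6], [-0.5, 2.12], [-1.47, 1.34], [0.16, 2.42], [-1.27, 4.41], [0.06, 2.06], [-2.6, 2.6]. Speed limits (rad/s): [2.22, 2.22, 2.79, 2.79, 3.14, 3.14, 3.14].

### API

Orientations are given as a unit quaternion [x, y, z, w].
In Python, from workcell import get_obs, camera, hand_in, tip_reach gives the robot as it stands. The module is installed in compiled form; this text tells all that it offers.
- The arm moves only by the tool move_arm, never from a script. Its argument "plan" is a list of rows, each an object with "delta_pos": the shift along the tool's x, y, z in parts of the range, where 1.0 means 75 cm, a list of three; "turn": the turn, a rotation vector about the tool's x, y, z in a scale on which 1.0 is pi rad, a list of three; "fingers": the closure, from 0 (fully open) to 1 (shut). A call has 1 to 12 rows; each row is the pose to reach, as a shift and turn from the pose commanded when the call began, along the tool's axes at that moment; what a row does not reach only later rows make up. A row lasts 1/8 s, in which the tool goes at most 62.5 mm and 10.7 degrees, less where a joint would pass 70% of its speed; a pose out of reach is approached as far as the arm can. No shift or turn number may pass 1 either way. A call with a gripper value outside its range is refused whole. The fingers move at their own pace and stop on an object; "force" is the grip in N (left out, the last holds). Time passes only in rows, so rows that repeat a pose let the fingers close. It gives the time, the measured TCP pose, the force, the opening and the grip force at its end, in the units of the state.
- get_obs(): the state, without advancing time (a new reading comes with each control period).
- camera(name): name is "side" or "top" or "wrist"; returns a dict with "color" (480x640x3 uint8, red, green, blue), "range_z" (480x640 float32, m along the optical axis (not along the pixel's ray), 0 where there is no reading), "fx", "fy", "cx", "cy" (pixels), "R" (3x3) and "t" (3): a world point X has camera coordinates R X + t; the wrist camera has in their place "tool_from_camera" (4x4, takes a point from camera to tool coordinates, whose origin is the TCP and whose axes are the flange's). Camera axes: x right, y down, z forward; pixel columns grow to the right and rows downward; lengths in m; the calibration is good to about 2 mm. A picture is of the moment at which its call begins: read the wrist's pose just before it.
- hand_in(): hands the job in; it is judged then, once.
The state is a dict: "clock": time; "joint_pos": joint angles; "joint_velocities": joint speeds; "tau": joint torques, N m; "position": TCP position; "ee_rot": TCP orientation; "ft_force": force on the tool from outside, world axes, zero at the start; "torque": the same for the moment, N m; "grip_width": opening from 0.0 (shut) to 1.0 (fully open); "grasp_force": force on a finger pad.
Only numpy, scipy, OpenCV 4.12 (cv2) and the standard library are available. Lean on these libraries where they do the work, as an engineer would, in place of code of your own. Each camera call takes 0.05 s, during which the arm holds its last target. There are 200 camera calls.

## Working session

There is one attempt and no reset: what is moved stays moved. The work goes in short steps, Python scripts to look and compute and a tool call to move; the robot and the scene stay as the last step left them, time stands still between calls to the robot, and variables do not carry over. Pictures are saved under pics/ and viewed, at most 10 in all, crops included, and the job is handed in when it is done.

Besides the shell and the picture viewer there is one more tool, called after "Request:" as name([rows], argument=value, ...), one row to a line, values as JSON. move_arm: Moves the arm, as the interface text tells. Its arguments: {"type":"object","properties":{"plan":{"type":"array","items":{"type":"object","properties":{"delta_pos":{"type":"array","items":{"type":"number"}},"turn":{"type":"array","items":{"type":"number"}},"fingers":{"type":"number"}}}},"force":{"type":"number"}},"required":["plan"]}

```bash
mkdir -p pics
python3 - <<'E'
from workcell import *
import cv2,numpy as np,pickle
o=get_obs();print({k:np.round(v,3) for k,v in o.items()},tip_reach if not callable(tip_reach) else tip_reach())
for n in("top","side"):
    c=camera(n);pickle.dump(c,open(n+".pkl","wb"));cv2.imwrite(f"pics/{n}0.png",c["color"][:,:,::-1])
    print(n,c["fx"],c["cx"],c["cy"],-c["R"].T@c["t"])
E
```

```text
{'clock': np.float64(0.0), 'joint_pos': array([-1.266,  0.333, -0.065,  1.461,  0.022,  1.35 , -0.089]), 'joint_velocities': array([-0.   ,  0.002, -0.002,  0.   , -0.   , -0.001,  0.   ]), 'tau': array([ 0.0000e+00, -6.2546e+01,  4.9000e-02, -3.9162e+01,  1.6000e-02,
        1.0000e-02,  0.0000e+00]), 'position': array([0.201, 0.591, 0.241]), 'ee_rot': array([ 0.163,  0.987, -0.001, -0.   ]), 'ft_force': array([-0.23 ,  0.332, -0.971]), 'torque': array([-0.079,  0.021, -0.036]), 'grasp_force': np.float64(0.0), 'grip_width': np.float64(0.999)} 0.011
top 447.67874389601076 314.93231489641784 240.18429502554076 [ 4.38917084e-01 -2.70411932e-04  1.13433244e+00]
side 452.1154226784731 316.5318313665301 236.14036180907814 [ 0.24004266 -0.65773679  0.7264997 ]
```

View pics/top0.png

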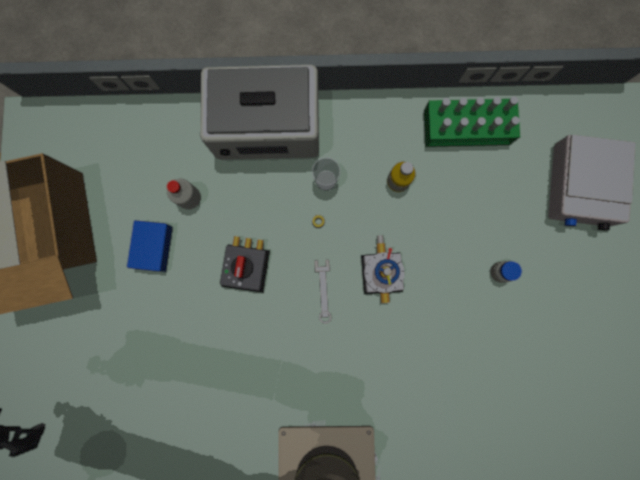

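View pics/side0.png

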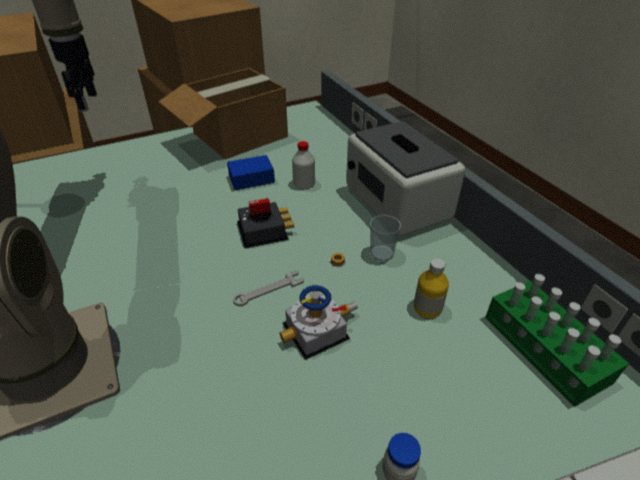

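The top view shows the selector's red knob at about (240,267), the valve's blue wheel at (387,271) and its red mark near (390,254). In the side view the wheel is at (315,297) and the knob at (260,207). Next I'll measure these by masks and triangulation.

```bash
cat > h.py <<'E'
import numpy as np,cv2
def ray(c,u,v):
    d=c["R"].T@np.array([(u-c["cx"])/c["fx"],(v-c["cy"])/c["fy"],1]); return -c["R"].T@c["t"],d
def plane(c,u,v,z):
    o,d=ray(c,u,v); return o+d*(z-o[2])/d[2]
def tri(rs):
    A=np.zeros((3,3));b=np.zeros(3)
    for o,d in rs:
        d=d/np.linalg.norm(d);P=np.eye(3)-np.outer(d,d);A+=P;b+=P@o
    X=np.linalg.solve(A,b)
    return X,[np.linalg.norm(np.cross(X-o,d/np.linalg.norm(d))) for o,d in rs]
def mask(img,col):
    h=cv2.cvtColor(img,cv2.COLOR_RGB2HSV);H,S,V=[h[:,:,i].astype(int) for i in range(3)]
    return {"blue":(H>100)&(H<130)&(S>120)&(V>40),"red":((H<8)|(H>172))&(S>130)&(V>70),
     "yellow":(H>18)&(H<35)&(S>110)&(V>80),"green":(H>40)&(H<80)&(S>120)&(V>60)}[col].astype(np.uint8)
def blobs(m,box):
    x0,y0,x1,y1=box;k=np.zeros_like(m);k[y0:y1,x0:x1]=m[y0:y1,x0:x1]
    n,l,s,c=cv2.connectedComponentsWithStats(k)
    return [(int(s[i][4]),c[i].round(1).tolist(),s[i][:4].tolist()) for i in range(1,n) if s[i][4]>3]
E
python3 - <<'E'
from h import *;import pickle
C={n:pickle.load(open(n+".pkl","rb")) for n in("top","side")}
bx={"top":{"v":(355,230,415,310),"s":(210,230,275,300)},"side":{"v":(275,270,360,360),"s":(230,190,300,250)}}
P={}
for n in C:
  for w,b in bx[n].items():
    for col in("blue","red","yellow"): 
      r=blobs(mask(C[n]["color"],col),b)
      if r: print(n,w,col,r)
    col="blue" if w=="v" else "red"
    m=mask(C[n]["color"],col);k=np.zeros_like(m);k[b[1]:b[3],b[0]:b[2]]=m[b[1]:b[3],b[0]:b[2]]
    ct=max(cv2.findContours(k,0,2)[0],key=cv2.contourArea)
    P[n,w]=cv2.fitEllipse(ct)[0] if w=="v" else cv2.minAreaRect(ct)[0]; print(n,w,P[n,w],cv2.minAreaRect(ct))
for w in"vs": print(w,tri([ray(C[n],*P[n,w]) for n in C]))
a=C["top"]["color"][225:315,345:430];b=C["top"]["color"][225:315,200:285];c=C["side"]["color"][270:360,275:360]
cv2.imwrite("pics/crop.png",cv2.resize(np.hstack([a,b]),None,fx=4.7,fy=4.7,interpolation=2)[:,:,::-1])
E
```

```text
top v blue [(195, [386.3, 270.2], [375, 260, 24, 24])]
top v red [(15, [388.9, 252.7], [388, 249, 3, 10])]
top v yellow [(66, [380.6, 247.4], [377, 243, 8, 9]), (29, [386.1, 277.3], [381, 273, 10, 11]), (74, [384.5, 297.5], [381, 293, 8, 10])]
top v (387.12841796875, 271.2084045410156) ((387.00006103515625, 271.0000305175781), (22.62741470336914, 22.62741470336914), 45.0)
top s red [(124, [239.0, 264.8], [234, 256, 10, 22])]
top s yellow [(47, [235.8, 241.1], [233, 237, 6, 9]), (48, [247.6, 242.9], [245, 238, 6, 10]), (49, [259.6, 244.3], [257, 240, 6, 10])]
top s (238.71621704101562, 266.2027282714844) ((238.71621704101562, 266.2027282714844), (7.39795446395874, 21.207469940185547), 9.462322235107422)
side v blue [(335, [316.0, 297.3], [300, 286, 31, 24])]
side v red [(40, [339.4, 308.2], [332, 306, 14, 5])]
side v yellow [(37, [306.9, 299.9], [301, 297, 11, 6]), (6, [347.3, 306.8], [347, 305, 2, 4]), (9, [343.1, 312.2], [341, 311, 5, 4]), (94, [287.4, 333.2], [281, 328, 14, 12])]
side v (314.9003601074219, 297.1412048339844) ((315.0, 297.5), (23.0, 30.0), 90.0)
side s red [(73, [259.6, 202.0], [249, 199, 20, 7])]
side s yellow [(30, [283.1, 209.6], [279, 208, 9, 4]), (31, [285.9, 216.5], [282, 215, 9, 4]), (35, [288.7, 223.4], [284, 221, 10, 6])]
side s (258.6470947265625, 202.0882568359375) ((258.6470947265625, 202.0882568359375), (4.365641117095947, 19.645383834838867), 75.96376037597656)
v (array([ 0.48323453, -0.14855867,  0.10266284]), [np.float64(5.9213156053540536e-05), np.float64(5.9213156053446766e-05)])
s (array([0.50098689, 0.19554962, 0.08999031]), [np.float64(6.25675000634316e-07), np.float64(6.256750006573531e-07)])
```

View pics/crop.png

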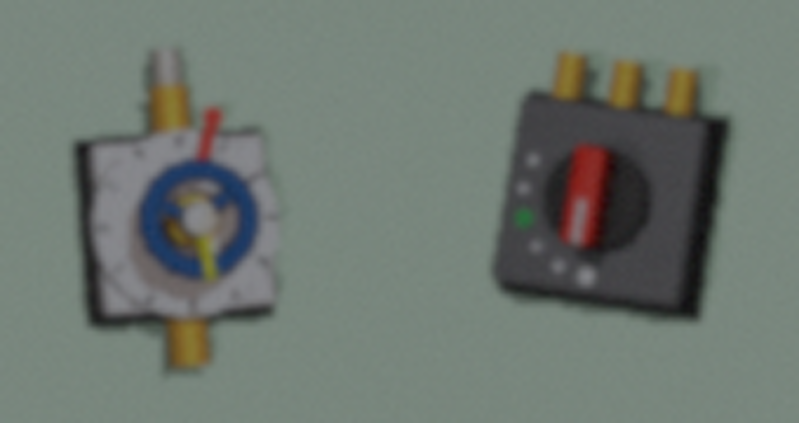

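Triangulation puts the wheel at (0.483, -0.149, 0.103) and the knob top at (0.501, 0.196, 0.090), which agrees with the stated heights. The spoke-to-mark angle is about 157° CCW, inside the stated range. Next I'll take close views with the wrist camera, selector first because it's on the way.

Units first: shifts go in shares of 75 cm and turns go in shares of pi rad. So -0.41 m / 0.75 = -0.5467, -0.28 m / 0.75 = -0.3733, 0.87 rad / 3.1416 = 0.2769.

Request:
move_arm([
  {"delta_pos": [-0.5467, -0.3733, -0.0533], "turn": [0, 0, 0.2769], "fingers": 0},
  {"delta_pos": [-0.5467, -0.3733, -0.0533], "turn": [0, 0, 0.2769], "fingers": 0},
  {"delta_pos": [-0.5467, -0.3733, -0.0533], "turn": [0, 0, 0.2769], "fingers": 0},
  {"delta_pos": [-0.5467, -0.3733, -0.0533], "turn": [0, 0, 0.2769], "fingers": 0},
  {"delta_pos": [-0.5467, -0.3733, -0.0533], "turn": [0, 0, 0.2769], "fingers": 0},
  {"delta_pos": [-0.5467, -0.3733, -0.0533], "turn": [0, 0, 0.2769], "fingers": 0},
  {"delta_pos": [-0.5467, -0.3733, -0.0533], "turn": [0, 0, 0.2769], "fingers": 0},
  {"delta_pos": [-0.5467, -0.3733, -0.0533], "turn": [0, 0, 0.2769], "fingers": 0},
  {"delta_pos": [-0.5467, -0.3733, -0.0533], "turn": [0, 0, 0.2769], "fingers": 0},
  {"delta_pos": [-0.5467, -0.3733, -0.0533], "turn": [0, 0, 0.2769], "fingers": 0},
  {"delta_pos": [-0.5467, -0.3733, -0.0533], "turn": [0, 0, 0.2769], "fingers": 0},
])

```text
clock: 1.48
position: [0.4984, 0.1959, 0.282]
ee_rot: [0.563, 0.827, -0.0, -0.0]
ft_force: [-0.1, 0.2, -0.3]
grip_width: 0.997
grasp_force: 0.0
```

```bash
cat >> h.py <<'E'
def snap(tag,show=True):
    from workcell import get_obs,camera
    from scipy.spatial.transform import Rotation as Ro
    o=get_obs();c=camera("wrist");T=np.eye(4);T[:3,:3]=Ro.from_quat(o["ee_rot"]).as_matrix();T[:3,3]=o["position"]
    M=np.linalg.inv(T@c["tool_from_camera"]);c["R"]=M[:3,:3];c["t"]=M[:3,3]
    if show: cv2.imwrite(f"pics/{tag}.png",c["color"][:,:,::-1])
    ty=T[:3,1];print("clk",round(float(o["clock"]),2),"pos",o["position"].round(4),"tooly deg",round(np.degrees(np.arctan2(ty[1],ty[0])),2),"zax",T[:3,2].round(3),"q",o["joint_pos"].round(3),"tau",o["torque"].round(3),"F",o["ft_force"].round(1),"w",round(float(o["grip_width"]),3),round(float(o["grasp_force"]),1))
    return o,c
def proj(c,X):
    p=c["R"]@np.array(X)+c["t"];return [p[0]/p[2]*c["fx"]+c["cx"],p[1]/p[2]*c["fy"]+c["cy"]]
E
python3 - <<'E'
from h import *;import pickle
o,c=snap("w1");pickle.dump(c,open("w1.pkl","wb"));print(c["tool_from_camera"].round(3),c["fx"],proj(c,[.501,.1955,.09]),proj(c,[.483,-.1486,.1]))
E
```

```text
clk 1.48 pos [0.4984 0.1959 0.282 ] tooly deg 21.51 zax [-0.001  0.    -1.   ] q [-0.794  0.109  0.364  1.656 -0.04   1.385 -0.048] tau [-0.038 -0.045  0.024] F [-0.1  0.2 -0.3] w 0.997 0.0
[[-0.    -0.952 -0.308  0.08 ]
 [ 1.    -0.    -0.001 -0.   ]
 [ 0.001 -0.308  0.952 -0.13 ]
 [ 0.     0.     0.     1.   ]] 374.76895782714337 [np.float64(323.967522189094), np.float64(219.667922989928)] [np.float64(195.47354859996898), np.float64(494.63400058745026)]
```

View pics/w1.png

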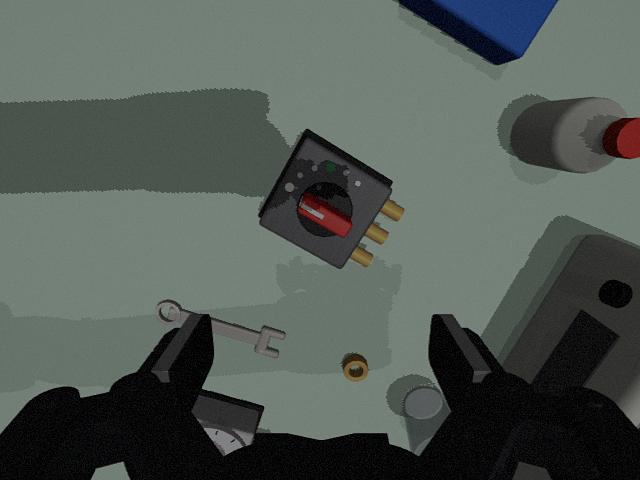

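The selector is at about (325,210), with the red bar's white stripe end at (305,206), the big white rest dot at (290,187) and the green dot at (331,167). I'll measure the axis and bar yaw.

```bash
cat > sel.py <<'E'
from h import *
def dots(c,box,z=.048):
    g=c["color"];x0,y0,x1,y1=box
    h=cv2.cvtColor(g,cv2.COLOR_RGB2HSV);w=((h[:,:,1]<60)&(h[:,:,2]>95)).astype(np.uint8)
    gm=((h[:,:,0]>45)&(h[:,:,0]<90)&(h[:,:,1]>110)&(h[:,:,2]>40)).astype(np.uint8)
    for nm,m in(("w",w),("g",gm)):
        for a,p,b in blobs(m,box): print(nm,a,p,plane(c,*p,z)[:2].round(4))
def cloud(c,box):
    x0,y0,x1,y1=box;v,u=np.mgrid[y0:y1,x0:x1];z=c["range_z"][y0:y1,x0:x1]
    p=np.stack([(u-c["cx"])/c["fx"]*z,(v-c["cy"])/c["fy"]*z,z],-1).reshape(-1,3)
    return (p-c["t"])@c["R"]
E
python3 - <<'E'
from sel import *;import pickle
c=pickle.load(open("w1.pkl","rb"));box=(258,130,395,270)
dots(c,box)
P=cloud(c,box);T=P[(P[:,2]>.086)&(P[:,2]<.1)];print(len(T),np.median(T[:,2]),cv2.minAreaRect((T[:,:2]*1000).astype(np.float32)))
r=mask(c["color"],"red")[130:270,258:395].reshape(-1)>0;B=P[r];print(np.percentile(B[:,2],[5,50,95]))
B=P[(P[:,2]>.044)&(P[:,2]<.053)];print("block",np.median(B[:,2]),cv2.minAreaRect((B[:,:2]*1000).astype(np.float32)))
E
```

```text
w 228 [290.1, 135.7] [0.446  0.2492]
w 2285 [367.1, 148.3] [0.5175 0.2651]
w 25 [357.4, 183.0] [0.5218 0.2317]
w 45 [289.1, 186.9] [0.4615 0.2039]
w 45 [260.1, 200.1] [0.4394 0.1812]
w 92 [313.5, 211.8] [0.4925 0.1895]
w 4 [258.0, 210.5] [0.4408 0.1705]
w 3172 [322.3, 251.8] [0.5161 0.1536]
g 69 [330.2, 166.8] [0.4915 0.2364]
1001 0.09143262455811688 ((500.4901428222656, 197.37179565429688), (16.26644515991211, 50.5440788269043), 81.19196319580078)
[0.08986007 0.09142806 0.09266192]
block 0.046547595655720246 ((500.6424560546875, 197.6480712890625), (99.30162811279297, 99.36100006103516), 80.85134887695312)
```

Converted, 0.31 m / 0.75 = 0.4133, -0.14 m / 0.75 = -0.1867, 1.37 rad / 3.1416 = 0.4361.

Request:
move_arm([
  {"delta_pos": [0.4133, -0.1867, 0.0267], "turn": [0, 0, 0.4361], "fingers": 0},
  {"delta_pos": [0.4133, -0.1867, 0.0267], "turn": [0, 0, 0.4361], "fingers": 0},
  {"delta_pos": [0.4133, -0.1867, 0.0267], "turn": [0, 0, 0.4361], "fingers": 0},
  {"delta_pos": [0.4133, -0.1867, 0.0267], "turn": [0, 0, 0.4361], "fingers": 0},
  {"delta_pos": [0.4133, -0.1867, 0.0267], "turn": [0, 0, 0.4361], "fingers": 0},
  {"delta_pos": [0.4133, -0.1867, 0.0267], "turn": [0, 0, 0.4361], "fingers": 0},
  {"delta_pos": [0.4133, -0.1867, 0.0267], "turn": [0, 0, 0.4361], "fingers": 0},
  {"delta_pos": [0.4133, -0.1867, 0.0267], "turn": [0, 0, 0.4361], "fingers": 0},
  {"delta_pos": [0.4133, -0.1867, 0.0267], "turn": [0, 0, 0.4361], "fingers": 0},
  {"delta_pos": [0.4133, -0.1867, 0.0267], "turn": [0, 0, 0.4361], "fingers": 0},
])

```text
clock: 2.78
position: [0.2557, 0.4323, 0.2624]
ee_rot: [0.959, 0.285, 0.0, -0.0]
ft_force: [-0.2, 0.7, -0.5]
grip_width: 1.0
grasp_force: 0.0
```

I got a sign wrong on that move: the free-space swing went to (0.256, 0.432), and nothing was touched. The selector is measured: axis at (0.5005, 0.1975), bar along 171.2°, so the pinch direction is 81.2°. Now to the valve.

Request:
move_arm([
  {"delta_pos": [0.0373, 0.4067, 0], "turn": [0, 0, 0], "fingers": 0},
  {"delta_pos": [0.0373, 0.4067, 0], "turn": [0, 0, 0], "fingers": 0},
  {"delta_pos": [0.0373, 0.4067, 0], "turn": [0, 0, 0], "fingers": 0},
  {"delta_pos": [0.0373, 0.4067, 0], "turn": [0, 0, 0], "fingers": 0},
  {"delta_pos": [0.0373, 0.4067, 0], "turn": [0, 0, 0], "fingers": 0},
  {"delta_pos": [-0.1693, 0.8133, 0], "turn": [0, 0, 0], "fingers": 0},
  {"delta_pos": [-0.1693, 0.8133, 0], "turn": [0, 0, 0], "fingers": 0},
  {"delta_pos": [-0.1693, 0.8133, 0], "turn": [0, 0, 0], "fingers": 0},
  {"delta_pos": [-0.1693, 0.8133, 0], "turn": [0, 0, 0], "fingers": 0},
  {"delta_pos": [-0.1693, 0.8133, 0], "turn": [0, 0, 0], "fingers": 0},
  {"delta_pos": [-0.1693, 0.8133, 0], "turn": [0, 0, 0], "fingers": 0},
  {"delta_pos": [-0.1693, 0.8133, 0], "turn": [0, 0, 0], "fingers": 0},
])

```text
clock: 4.28
position: [0.4799, -0.1516, 0.2624]
ee_rot: [0.959, 0.282, -0.0, 0.0]
ft_force: [1.0, 0.7, -0.3]
grip_width: 1.006
grasp_force: 0.0
```

```bash
cat > val.py <<'E'
from sel import *
def valve(c,box,ctr=None):
    g=c["color"]
    P=cloud(c,box);x0,y0,x1,y1=box
    bl=mask(g,"blue")[y0:y1,x0:x1].reshape(-1)>0
    B=P[bl&(P[:,2]>.09)&(P[:,2]<.115)];print("rim z",np.percentile(B[:,2],[5,50,95]).round(4),cv2.minEnclosingCircle((B[:,:2]*1000).astype(np.float32)))
    (cx,cy),r=cv2.minEnclosingCircle((B[:,:2]*1000).astype(np.float32));ctr=np.array([cx,cy])/1000 if ctr is None else np.array(ctr)
    ang=lambda Q:np.degrees(np.arctan2(*(Q-ctr)[::-1]))
    ye=mask(g,"yellow")
    for nm,m,z in(("yellow",ye,.1045),("red",mask(g,"red"),.06)):
        for a,p,b in blobs(m,box):
            if a>12:
                Q=plane(c,*p,z)[:2];print(nm,a,p,Q.round(4),"r",np.linalg.norm(Q-ctr).round(4),"ang",ang(Q).round(2))
    return ctr
E
python3 - <<'E'
from val import *;import pickle
o,c=snap("w2");pickle.dump(c,open("w2.pkl","wb"))
p=proj(c,[.483,-.1486,.08]);print(p)
u,v=map(int,p);valve(c,(u-90,v-90,u+90,v+90))
cv2.imwrite("pics/w2c.png",cv2.resize(c["color"][max(v-90,0):v+90,u-90:u+90],None,fx=3,fy=3)[:,:,::-1])
E
```

```text
clk 4.28 pos [ 0.4799 -0.1516  0.2624] tooly deg -57.23 zax [ 0.    -0.001 -1.   ] q [-0.54   0.031  0.782  1.781 -0.022  1.339 -0.752] tau [-0.021 -0.038 -0.03 ] F [ 1.   0.7 -0.3] w 1.006 0.0
[np.float64(320.8680525646333), np.float64(214.51982372964875)]
rim z [0.1007 0.1034 0.105 ] ((483.7935791015625, -146.21658325195312), 29.359859466552734)
yellow 453 [350.5, 146.0] [ 0.5439 -0.1357] r 0.061 ang 9.94
yellow 101 [323.5, 204.4] [ 0.4959 -0.1428] r 0.0126 ang 15.91
yellow 18 [305.8, 213.6] [ 0.4821 -0.1351] r 0.0113 ang 98.44
yellow 166 [308.7, 240.9] [ 0.4643 -0.149 ] r 0.0197 ang -171.94
red 260 [358.7, 172.1] [ 0.5291 -0.1585] r 0.0469 ang -15.14
```

View pics/w2c.png

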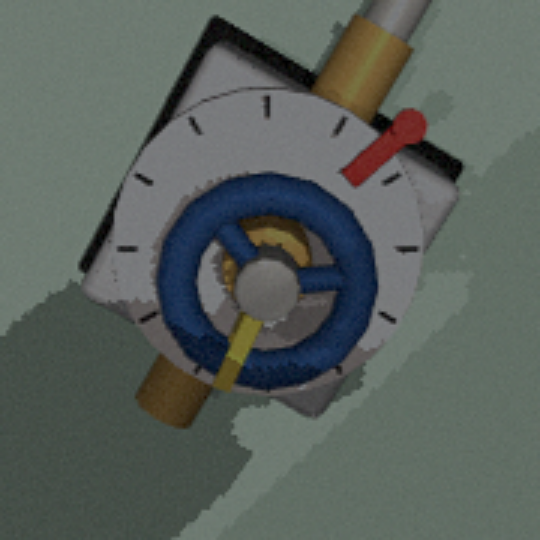

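The crop shows the yellow spoke at lower left (235,355) and the red mark at upper right (385,150). In world angles the spoke is at -171.9° and the mark at -15.1°, so the wheel must turn about +157° CCW. The wheel centre is about (0.4836, -0.147) and its height checks out. Descending part way.

Converted, 0.11 m / 0.75 = 0.1467, 0.05 m / 0.75 = 0.0667.

Request:
move_arm([
  {"delta_pos": [0.0053, -0.0027, 0.0667], "turn": [0, 0, 0], "fingers": 0},
  {"delta_pos": [0.0053, -0.0027, 0.1467], "turn": [0, 0, 0], "fingers": 0},
  {"delta_pos": [0.0053, -0.0027, 0.1467], "turn": [0, 0, 0], "fingers": 0},
  {"delta_pos": [0.0053, -0.0027, 0.1467], "turn": [0, 0, 0], "fingers": 0},
])

```text
clock: 4.82
position: [0.4836, -0.1447, 0.1543]
ee_rot: [0.959, 0.284, 0.001, 0.0]
ft_force: [-0.1, 0.7, 0.1]
grip_width: 1.001
grasp_force: 0.0
```

Run:
```python
from val import *
o,c=snap("w3",0);p=proj(c,[.4836,-.147,.09]);print(p)
u,v=map(int,p);ctr=valve(c,(max(u-140,0),max(v-140,0),u+140,min(v+140,480)))
# rim by ray casting: fit ellipse centre of blue contour
from scipy.spatial.transform import Rotation as Ro
R=Ro.from_quat(o["ee_rot"]).as_matrix()
print("delta tool to ctr",(R.T@np.array([*(ctr-o["position"][:2]),0])).round(4))
print((R.T@np.array([.4836-o["position"][0],-.147-o["position"][1],0])).round(4))
```

```text
clk 4.83 pos [ 0.4836 -0.1447  0.1543] tooly deg -57.04 zax [ 0.002  0.    -1.   ] q [-0.513  0.158  0.782  1.921 -0.125  1.109 -0.677] tau [-0.022  0.009 -0.03 ] F [-0.1  0.7  0.1] w 1.001 0.0
[np.float64(325.6348842305854), np.float64(273.4797055079877)]
rim z [0.1006 0.1035 0.1049] ((484.21875, -146.07205200195312), 29.320117950439453)
yellow 935 [368.5, 167.2] [ 0.545  -0.1309] r 0.0626 ang 13.99
yellow 202 [330.6, 255.8] [ 0.498  -0.1404] r 0.0149 ang 22.37
yellow 57 [276.9, 315.6] [ 0.4538 -0.1349] r 0.0324 ang 159.93
yellow 210 [306.8, 321.0] [ 0.4597 -0.1502] r 0.0248 ang -170.42
red 534 [381.8, 205.8] [ 0.5293 -0.1585] r 0.0468 ang -15.35
delta tool to ctr [-0.0003  0.0015  0.    ]
[-0.0013  0.0019 -0.    ]
```

Converted, 0.064 m / 0.75 = 0.0853, 0.0015 m / 0.75 = 0.002.

Request:
move_arm([
  {"delta_pos": [-0.0013, 0.002, 0.0533], "turn": [0, 0, 0], "fingers": 0},
  {"delta_pos": [-0.0013, 0.002, 0.0853], "turn": [0, 0, 0], "fingers": 0},
  {"delta_pos": [-0.0013, 0.002, 0.0853], "turn": [0, 0, 0], "fingers": 0},
  {"delta_pos": [-0.0013, 0.002, 0.0853], "turn": [0, 0, 0], "fingers": 0.6},
  {"delta_pos": [-0.0013, 0.002, 0.0853], "turn": [0, 0, 0], "fingers": 0.6},
  {"delta_pos": [-0.0013, 0.002, 0.0853], "turn": [0, 0, 0], "fingers": 0.6},
  {"delta_pos": [-0.0013, 0.002, 0.0853], "turn": [0, 0, 0], "fingers": 0.6},
  {"delta_pos": [-0.0013, 0.002, 0.0853], "turn": [0, 0, 0], "fingers": 0.6},
], force=40)

```text
clock: 5.88
position: [0.4841, -0.1473, 0.0905]
ee_rot: [0.959, 0.283, 0.002, 0.0]
ft_force: [-3.5, 0.0, 10.4]
grip_width: 0.675
grasp_force: 40.2
```

Run:
```python
from val import *
snap("w4",0)
```

```text
clk 5.88 pos [ 0.4841 -0.1473  0.0905] tooly deg -57.12 zax [ 0.004  0.    -1.   ] q [-0.468  0.264  0.762  1.979 -0.221  0.977 -0.597] tau [-0.064  0.45   0.103] F [-3.5  0.  10.4] w 0.675 40.2
```

The grip is firm at 57 mm with small side forces. Cranking CCW.

Converted, -0.16 rad / 3.1416 = -0.0509.

Request:
move_arm([
  {"delta_pos": [0, 0, 0], "turn": [0, 0, -0.0509], "fingers": 0.6},
  {"delta_pos": [0, 0, 0], "turn": [0, 0, -0.1019], "fingers": 0.6},
  {"delta_pos": [0, 0, 0], "turn": [0, 0, -0.1528], "fingers": 0.6},
  {"delta_pos": [0, 0, 0], "turn": [0, 0, -0.2037], "fingers": 0.6},
  {"delta_pos": [0, 0, 0], "turn": [0, 0, -0.2546], "fingers": 0.6},
  {"delta_pos": [0, 0, 0], "turn": [0, 0, -0.3056], "fingers": 0.6},
  {"delta_pos": [0, 0, 0], "turn": [0, 0, -0.3565], "fingers": 0.6},
  {"delta_pos": [0, 0, 0], "turn": [0, 0, -0.4074], "fingers": 0.6},
  {"delta_pos": [0, 0, 0], "turn": [0, 0, -0.4456], "fingers": 0.6},
  {"delta_pos": [0, 0, 0], "turn": [0, 0, -0.4456], "fingers": 0.6},
])

```text
clock: 7.18
position: [0.4842, -0.1473, 0.0906]
ee_rot: [0.551, 0.835, 0.001, 0.002]
ft_force: [-0.8, -0.3, 7.2]
grip_width: 0.669
grasp_force: 41.0
```

Run:
```python
from val import *
o,c=snap("w5",0);p=proj(c,[.484,-.1465,.09]);print(p);u,v=map(int,p)
valve(c,(max(u-140,0),max(v-150,0),u+140,min(v+140,480)),(.484,-.1465))
```

```text
clk 7.17 pos [ 0.4842 -0.1473  0.0906] tooly deg 23.19 zax [ 0.004 -0.    -1.   ] q [-0.277  0.232  0.538  1.971 -0.144  0.971  0.736] tau [-0.031  0.243  0.083] F [-0.8 -0.3  7.2] w 0.669 41.0
[np.float64(321.90282865903123), np.float64(332.2434729813302)]
rim z [0.1002 0.1032 0.1046] ((482.89276123046875, -145.41278076171875), 29.301057815551758)
yellow 1017 [212.0, 234.2] [ 0.4336 -0.1193] r 0.0573 ang 151.61
yellow 733 [431.5, 307.3] [ 0.5114 -0.1146] r 0.042 ang 49.31
yellow 248 [330.9, 308.1] [ 0.4796 -0.1285] r 0.0185 ang 103.83
yellow 44 [298.1, 376.2] [ 0.4797 -0.1588] r 0.0131 ang -109.39
yellow 620 [298.9, 394.8] [ 0.4831 -0.1664] r 0.0199 ang -92.72
```

The wheel followed by 80°, with the spoke now at about -92°. j7 still has range, so I'll turn the remaining ~77° in the same grasp.

Converted, -1.33 rad / 3.1416 = -0.4234.

Request:
move_arm([
  {"delta_pos": [0, 0, 0], "turn": [0, 0, -0.0509], "fingers": 0.6},
  {"delta_pos": [0, 0, 0], "turn": [0, 0, -0.1019], "fingers": 0.6},
  {"delta_pos": [0, 0, 0], "turn": [0, 0, -0.1528], "fingers": 0.6},
  {"delta_pos": [0, 0, 0], "turn": [0, 0, -0.2037], "fingers": 0.6},
  {"delta_pos": [0, 0, 0], "turn": [0, 0, -0.2546], "fingers": 0.6},
  {"delta_pos": [0, 0, 0], "turn": [0, 0, -0.3056], "fingers": 0.6},
  {"delta_pos": [0, 0, 0], "turn": [0, 0, -0.3565], "fingers": 0.6},
  {"delta_pos": [0, 0, 0], "turn": [0, 0, -0.3947], "fingers": 0.6},
  {"delta_pos": [0, 0, 0], "turn": [0, 0, -0.4234], "fingers": 0.6},
  {"delta_pos": [0, 0, 0], "turn": [0, 0, -0.4234], "fingers": 0.6},
  {"delta_pos": [0, 0, 0], "turn": [0, 0, -0.4234], "fingers": 0.6},
])

```text
clock: 8.6
position: [0.4843, -0.1471, 0.0906]
ee_rot: [-0.081, 0.997, -0.0, 0.002]
ft_force: [-0.1, 0.3, 6.8]
grip_width: 0.673
grasp_force: 41.2
```

Run:
```python
from val import *
o,c=snap("w6",0);p=proj(c,[.484,-.1465,.09]);print(p);u,v=map(int,p)
b=(max(u-160,0),max(v-170,0),u+160,min(v+150,480));valve(c,b,(.484,-.1465))
cv2.imwrite("pics/w6c.png",cv2.resize(c["color"][b[1]:b[3],b[0]:b[2]],None,fx=1.8,fy=1.8)[:,:,::-1])
```

```text
clk 8.6 pos [ 0.4843 -0.1471  0.0906] tooly deg 99.29 zax [ 0.004 -0.    -1.   ] q [-0.121  0.219  0.362  1.964 -0.094  0.97   2.019] tau [0.379 0.009 0.016] F [-0.1  0.3  6.8] w 0.673 41.2
[np.float64(320.80707713907236), np.float64(333.018351797264)]
rim z [0.1002 0.1032 0.1046] ((482.7726135253906, -146.83628845214844), 29.606273651123047)
yellow 691 [334.4, 177.7] [ 0.4207 -0.1526] r 0.0636 ang -174.49
yellow 98 [318.4, 304.9] [ 0.4645 -0.1505] r 0.0199 ang -168.33
yellow 56 [342.0, 313.3] [ 0.4664 -0.1419] r 0.0182 ang 165.49
yellow 20 [346.2, 328.6] [ 0.4721 -0.1394] r 0.0139 ang 149.27
yellow 763 [300.1, 391.9] [ 0.5013 -0.1515] r 0.018 ang -16.2
red 284 [288.6, 358.5] [ 0.5191 -0.1571] r 0.0366 ang -16.83
```

View pics/w6c.png

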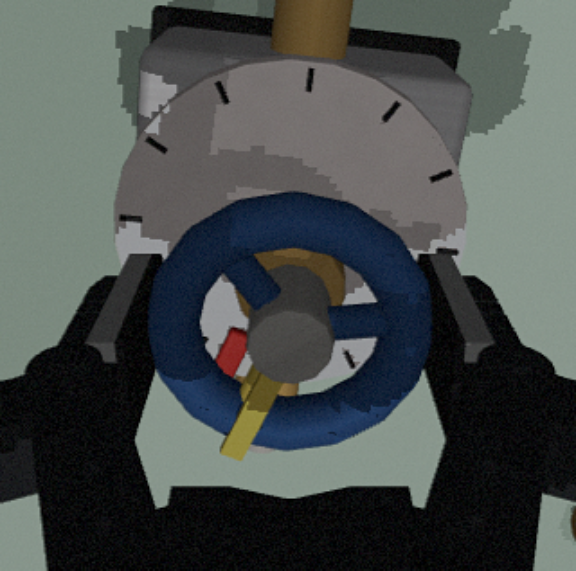

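The spoke now sits close to the red mark: in the crop the mark is at (232,352) and the spoke tip at (238,450), foreshortened from below. Releasing straight, lifting and checking from above.

Converted, -0.17 m / 0.75 = -0.2267, -0.11 m / 0.75 = -0.1467, 1.1 rad / 3.1416 = 0.3501.

Request:
move_arm([
  {"delta_pos": [0, 0, 0], "turn": [0, 0, 0], "fingers": 0},
  {"delta_pos": [0, 0, 0], "turn": [0, 0, 0], "fingers": 0},
  {"delta_pos": [0, 0, 0], "turn": [0, 0, 0], "fingers": 0},
  {"delta_pos": [0, 0, 0], "turn": [0, 0, 0], "fingers": 0},
  {"delta_pos": [0, 0, -0.0667], "turn": [0, 0, 0], "fingers": 0},
  {"delta_pos": [0, 0, -0.1467], "turn": [0, 0, 0.0573], "fingers": 0},
  {"delta_pos": [0, 0, -0.2267], "turn": [0, 0, 0.1146], "fingers": 0},
  {"delta_pos": [0, 0, -0.2267], "turn": [0, 0, 0.1719], "fingers": 0},
  {"delta_pos": [0, 0, -0.2267], "turn": [0, 0, 0.2292], "fingers": 0},
  {"delta_pos": [0, 0, -0.2267], "turn": [0, 0, 0.2865], "fingers": 0},
  {"delta_pos": [0, 0, -0.2267], "turn": [0, 0, 0.3501], "fingers": 0},
  {"delta_pos": [0, 0, -0.2267], "turn": [0, 0, 0.3501], "fingers": 0},
])

```text
clock: 10.15
position: [0.4825, -0.1469, 0.2582]
ee_rot: [0.452, 0.892, -0.0, -0.0]
ft_force: [-0.4, 0.5, 0.5]
grip_width: 1.0
grasp_force: 0.0
```

Run:
```python
from val import *;import pickle
o,c=snap("w7",0);pickle.dump(c,open("w7.pkl","wb"));p=proj(c,[.484,-.1465,.09]);print(p);u,v=map(int,p)
b=(max(u-90,0),max(v-90,0),u+90,min(v+90,480));valve(c,b,(.484,-.1465));valve(c,b)
cv2.imwrite("pics/w7c.png",cv2.resize(c["color"][b[1]:b[3],b[0]:b[2]],None,fx=3,fy=3)[:,:,::-1])
```

```text
clk 10.15 pos [ 0.4825 -0.1469  0.2582] tooly deg 36.3 zax [-0.  0. -1.] q [-0.194  0.045  0.415  1.77  -0.018  1.331  0.858] tau [ 0.005  0.054 -0.001] F [-0.4  0.5  0.5] w 1.0 0.0
[np.float64(322.7988001307162), np.float64(225.8841438659747)]
rim z [0.1009 0.1033 0.1048] ((483.04876708984375, -146.1426544189453), 29.30712127685547)
yellow 25 [261.7, 169.3] [ 0.4188 -0.1352] r 0.0661 ang 170.16
yellow 53 [334.2, 222.1] [ 0.487  -0.1357] r 0.0112 ang 74.54
yellow 268 [375.4, 243.3] [ 0.5239 -0.1302] r 0.0431 ang 22.28
yellow 174 [337.2, 247.7] [ 0.5016 -0.1511] r 0.0182 ang -14.66
red 145 [356.1, 258.2] [ 0.5324 -0.1596] r 0.0501 ang -15.18
rim z [0.1009 0.1033 0.1048] ((483.04876708984375, -146.1426544189453), 29.30712127685547)
yellow 25 [261.7, 169.3] [ 0.4188 -0.1352] r 0.0651 ang 170.33
yellow 53 [334.2, 222.1] [ 0.487  -0.1357] r 0.0112 ang 69.35
yellow 268 [375.4, 243.3] [ 0.5239 -0.1302] r 0.0438 ang 21.37
yellow 174 [337.2, 247.7] [ 0.5016 -0.1511] r 0.0192 ang -14.97
red 145 [356.1, 258.2] [ 0.5324 -0.1596] r 0.0512 ang -15.29
```

View pics/w7c.png

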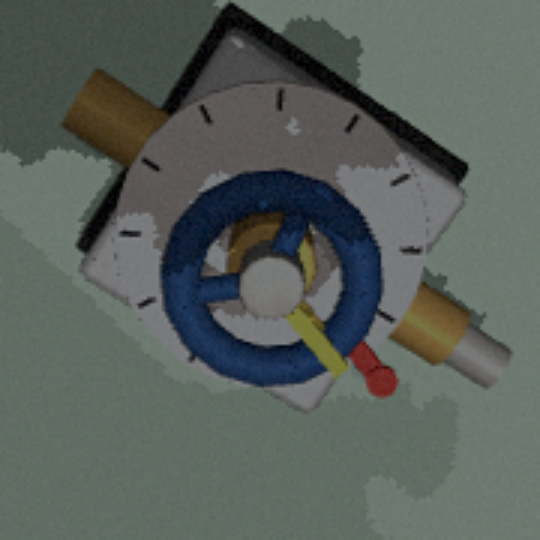

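The spoke is at -14.9° and the mark at -15.2°, so they're aligned and the wheel is released. Now to the selector.

Converted, 0.2666 m / 0.75 = 0.3555, 0.218 m / 0.75 = 0.2907, -0.784 rad / 3.1416 = -0.2496.

Request:
move_arm([
  {"delta_pos": [0.3555, 0.2907, 0], "turn": [0, 0, -0.2496], "fingers": 0},
  {"delta_pos": [0.3555, 0.2907, 0], "turn": [0, 0, -0.2496], "fingers": 0},
  {"delta_pos": [0.3555, 0.2907, 0], "turn": [0, 0, -0.2496], "fingers": 0},
  {"delta_pos": [0.3555, 0.2907, 0], "turn": [0, 0, -0.2496], "fingers": 0},
  {"delta_pos": [0.3555, 0.2907, 0], "turn": [0, 0, -0.2496], "fingers": 0},
  {"delta_pos": [0.3555, 0.2907, 0], "turn": [0, 0, -0.2496], "fingers": 0},
  {"delta_pos": [0.3555, 0.2907, 0.04], "turn": [0, 0, -0.2496], "fingers": 0},
  {"delta_pos": [0.3555, 0.2907, 0.1067], "turn": [0, 0, -0.2496], "fingers": 0},
  {"delta_pos": [0.3555, 0.2907, 0.1333], "turn": [0, 0, -0.2496], "fingers": 0},
  {"delta_pos": [0.3555, 0.2907, 0.1333], "turn": [0, 0, -0.2496], "fingers": 0},
  {"delta_pos": [0.3555, 0.2907, 0.1333], "turn": [0, 0, -0.2496], "fingers": 0},
])

```text
clock: 11.58
position: [0.5013, 0.1973, 0.1595]
ee_rot: [0.076, 0.997, 0.0, 0.001]
ft_force: [0.7, 0.5, 0.5]
grip_width: 0.998
grasp_force: 0.0
```

```bash
cat > bar.py <<'E'
from sel import *
def bar(c):
    u,v=map(int,proj(c,[.5005,.197,.08]));b=(max(u-130,0),max(v-130,0),u+130,min(v+130,480))
    P=cloud(c,b);r=mask(c["color"],"red")[b[1]:b[3],b[0]:b[2]].reshape(-1)>0
    T=P[(P[:,2]>.087)&(P[:,2]<.098)&(np.hypot(P[:,0]-.5005,P[:,1]-.197)<.03)];print("bar",len(T),np.median(T[:,2]).round(4),cv2.minAreaRect((T[:,:2]*1000).astype(np.float32)))
    dots(c,b)
E
python3 - <<'E'
from bar import *
o,c=snap("w8",0);bar(c)
E
```

```text
clk 11.57 pos [0.5013 0.1973 0.1595] tooly deg 81.28 zax [ 0.001  0.001 -1.   ] q [-0.536  0.203  0.085  1.803 -0.019  1.135  0.975] tau [-0.006  0.029  0.018] F [0.7 0.5 0.5] w 0.998 0.0
bar 2256 0.0914 ((500.3746032714844, 197.42088317871094), (15.916407585144043, 49.963680267333984), 80.59439849853516)
w 36186 [318.5, 285.2] [0.5295 0.192 ]
w 138 [320.1, 187.2] [0.4615 0.2036]
w 12 [320.2, 226.6] [0.4875 0.1997]
w 238 [319.8, 248.7] [0.5029 0.197 ]
w 51 [378.6, 246.5] [0.5074 0.2367]
w 46 [373.1, 267.2] [0.5218 0.2314]
g 132 [375.1, 224.3] [0.4915 0.2361]
```

The bar is at (0.5004, 0.1973), yaw 80.7°. Descending and gripping with 60 N.

Converted, 0.08 m / 0.75 = 0.1067, 0.001 m / 0.75 = 0.0013, 0.008 rad / 3.1416 = 0.0025.

Request:
move_arm([
  {"delta_pos": [0.0013, 0, 0.0667], "turn": [0, 0, 0.0025], "fingers": 0},
  {"delta_pos": [0.0013, 0, 0.1067], "turn": [0, 0, 0.0025], "fingers": 0},
  {"delta_pos": [0.0013, 0, 0.1067], "turn": [0, 0, 0.0025], "fingers": 0},
  {"delta_pos": [0.0013, 0, 0.1067], "turn": [0, 0, 0.0025], "fingers": 1},
  {"delta_pos": [0.0013, 0, 0.1067], "turn": [0, 0, 0.0025], "fingers": 1},
  {"delta_pos": [0.0013, 0, 0.1067], "turn": [0, 0, 0.0025], "fingers": 1},
  {"delta_pos": [0.0013, 0, 0.1067], "turn": [0, 0, 0.0025], "fingers": 1},
  {"delta_pos": [0.0013, 0, 0.1067], "turn": [0, 0, 0.0025], "fingers": 1},
  {"delta_pos": [0.0013, 0, 0.1067], "turn": [0, 0, 0.0025], "fingers": 1},
  {"delta_pos": [0.0013, 0, 0.1067], "turn": [0, 0, 0.0025], "fingers": 1},
  {"delta_pos": [0.0013, 0, 0.1067], "turn": [0, 0, 0.0025], "fingers": 1},
], force=60)

```text
clock: 13.0
position: [0.4999, 0.1971, 0.0791]
ee_rot: [0.081, 0.997, 0.0, 0.0]
ft_force: [-1.8, -1.1, 6.1]
grip_width: 0.172
grasp_force: 58.5
```

Run:
```python
from bar import *
o,c=snap("w9",0)
```

```text
clk 13.0 pos [0.4999 0.1971 0.0791] tooly deg 80.73 zax [ 0.001  0.    -1.   ] q [-0.532  0.294  0.082  1.878 -0.029  0.97   0.971] tau [-0.321  0.434  0.108] F [-1.8 -1.1  6.1] w 0.172 58.5
```

Converted, 0.39 rad / 3.1416 = 0.1241.

Request:
move_arm([
  {"delta_pos": [0, 0, 0], "turn": [0, 0, 0.0414], "fingers": 1},
  {"delta_pos": [0, 0, 0], "turn": [0, 0, 0.0828], "fingers": 1},
  {"delta_pos": [0, 0, 0], "turn": [0, 0, 0.1241], "fingers": 1},
  {"delta_pos": [0, 0, 0], "turn": [0, 0, 0.1241], "fingers": 1},
  {"delta_pos": [0, 0, 0], "turn": [0, 0, 0.1241], "fingers": 1},
])

```text
clock: 13.68
position: [0.5002, 0.1978, 0.0791]
ee_rot: [0.271, 0.963, 0.001, 0.0]
ft_force: [0.3, 1.3, 6.0]
grip_width: 0.174
grasp_force: 58.7
```

Run:
```python
from bar import *
o,c=snap("w10",0);bar(c)
```

```text
clk 13.68 pos [0.5002 0.1978 0.0791] tooly deg 58.61 zax [ 0.001  0.001 -1.   ] q [-0.581  0.295  0.138  1.881 -0.049  0.968  0.601] tau [0.248 0.082 0.083] F [0.3 1.3 6. ] w 0.174 58.7
bar 6245 0.0915 ((500.7219543457031, 197.28091430664062), (42.51404571533203, 44.70745849609375), 16.232973098754883)
w 353 [195.8, 218.7] [0.4376 0.1715]
w 3578 [432.7, 257.8] [0.5089 0.2528]
w 108 [320.7, 220.0] [0.467  0.2183]
w 307 [286.5, 226.6] [0.4616 0.2037]
w 106 [354.9, 226.8] [0.4776 0.2297]
w 2829 [207.8, 325.8] [0.4835 0.1439]
w 96 [399.9, 272.0] [0.5073 0.2367]
w 36 [320.5, 291.0] [0.4963 0.2003]
w 108 [404.3, 301.8] [0.5219 0.2314]
w 588 [320.2, 324.4] [0.5114 0.1909]
w 1676 [320.9, 421.8] [0.5617 0.1606]
w 14 [189.4, 417.5] [0.5228 0.1025]
w 142 [212.8, 458.8] [0.5521 0.0962]
w 148 [428.7, 458.8] [0.6148 0.1983]
g 293 [382.9, 245.1] [0.4916 0.2363]
```

First click: the tool has turned 22.1°, and the stripe at column 320 lines up with dot 1 at (320,220). On to the second.

Converted, 0.393 rad / 3.1416 = 0.1251.

Request:
move_arm([
  {"delta_pos": [0, 0, 0], "turn": [0, 0, 0.0414], "fingers": 1},
  {"delta_pos": [0, 0, 0], "turn": [0, 0, 0.0828], "fingers": 1},
  {"delta_pos": [0, 0, 0], "turn": [0, 0, 0.1251], "fingers": 1},
  {"delta_pos": [0, 0, 0], "turn": [0, 0, 0.1251], "fingers": 1},
  {"delta_pos": [0, 0, 0], "turn": [0, 0, 0.1251], "fingers": 1},
])

```text
clock: 14.35
position: [0.5006, 0.1983, 0.0791]
ee_rot: [0.452, 0.892, 0.001, 0.001]
ft_force: [3.3, 4.2, 1.8]
grip_width: 0.171
grasp_force: 58.5
```

```bash
cat > st.py <<'E'
from bar import *
def st(c):
    m=mask(c["color"],"red");b=(220,200,420,460)
    k=np.zeros_like(m);k[b[1]:b[3],b[0]:b[2]]=m[b[1]:b[3],b[0]:b[2]]
    u,v=map(int,proj(c,[.5004,.1973,.09]));P=cloud(c,(0,0,640,480));r=(k.reshape(-1)>0)&(abs(P[:,2]-.0915)<.003)
    T=P[r];print(len(T),cv2.minAreaRect((T[:,:2]*1000).astype(np.float32)))
    g=[x for x in blobs(((cv2.cvtColor(c["color"],cv2.COLOR_RGB2HSV)[:,:,0]//45==1)&(cv2.cvtColor(c["color"],cv2.COLOR_RGB2HSV)[:,:,1]>110)).astype(np.uint8),(250,180,430,330)) if x[0]>40];print("green",g)
E
python3 - <<'E'
from st import *
o,c=snap("w11",0);st(c)
E
```

```text
clk 14.35 pos [0.5006 0.1983 0.0791] tooly deg 36.2 zax [ 0.002  0.002 -1.   ] q [-0.632  0.296  0.195  1.883 -0.069  0.966  0.226] tau [ 0.797 -0.658  0.01 ] F [3.3 4.2 1.8] w 0.171 58.5
3976 ((500.9985656738281, 197.8121795654297), (15.178938865661621, 50.105613708496094), 36.475799560546875)
green [(296, [355.1, 226.8], [346, 217, 19, 20])]
```

Second click, at 44.4°. Now the third: about 23° more.

Converted, 0.402 rad / 3.1416 = 0.128.

Request:
move_arm([
  {"delta_pos": [0, 0, 0], "turn": [0, 0, 0.0414], "fingers": 1},
  {"delta_pos": [0, 0, 0], "turn": [0, 0, 0.0828], "fingers": 1},
  {"delta_pos": [0, 0, 0], "turn": [0, 0, 0.1146], "fingers": 1},
  {"delta_pos": [0, 0, 0], "turn": [0, 0, 0.128], "fingers": 1},
  {"delta_pos": [0, 0, 0], "turn": [0, 0, 0.128], "fingers": 1},
  {"delta_pos": [0, 0, 0], "turn": [0, 0, 0.128], "fingers": 1},
])

```text
clock: 15.15
position: [0.5013, 0.1986, 0.0791]
ee_rot: [0.621, 0.784, 0.002, 0.001]
ft_force: [6.7, 6.1, -0.9]
grip_width: 0.171
grasp_force: 58.5
```

Run:
```python
from st import *
o,c=snap("w12",1);st(c)
```

```text
clk 15.15 pos [0.5013 0.1986 0.0791] tooly deg 13.17 zax [ 0.004  0.002 -1.   ] q [-0.684  0.299  0.255  1.885 -0.091  0.964 -0.158] tau [ 1.154 -1.421  0.108] F [ 6.7  6.1 -0.9] w 0.171 58.5
3892 ((501.14190673828125, 197.86514282226562), (15.097105979919434, 49.616214752197266), 13.573663711547852)
green [(306, [320.3, 220.0], [311, 211, 20, 19])]
```

View pics/w12.png

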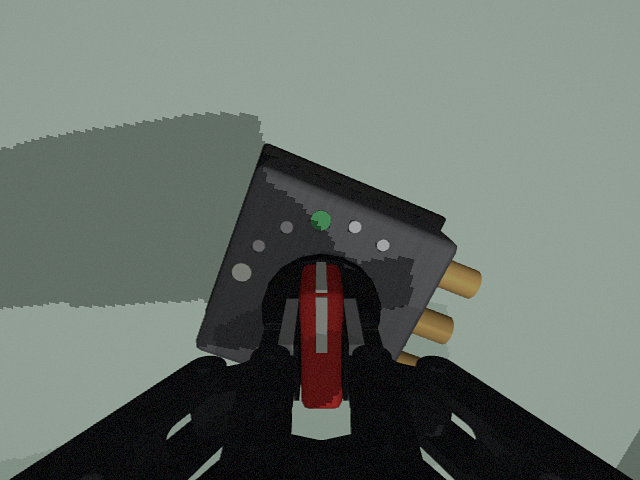

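The white stripe (320,310) points straight at the green dot (320,220). The knob is at about 67.3°, still gripped with low forces. Handing in.

```bash
python3 -c "
from workcell import *
print(hand_in())"
```

```text
the job is handed in; nothing more can be done
None
```

I cranked the handwheel about 157° counter-clockwise until its yellow spoke was within about 0.5° of the red mark and let go, then turned the purge selector to the third click and handed in still gripping it there, at about 15 s on the clock; the wheel took one continuous grasp rather than several, and no result came back from the judging.

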